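# Load resist blocks into a spring magazine

## Task

Load the two wooden resist blocks into the spring-loaded magazine, one after the other: set a block flat in the mouth and push it straight down past the two sprung lips until they snap over its top and hold it down, let go, then load the other on top of it. Before letting go of the second, feel for the firm end stop below and bed the stack on it with a steady push of about 2 kg (20 N) for a second; never push with more than 3 kg, and leave the dye bottle, the jar and the clamp where they are.

Things in the scene. Friction and masses are not known exactly. Their poses are not given: they have to be found in the camera images.
- block_a: Plain light-wood block, 70 x 36 x 22 mm (its x, y, z), 30 to 55 g, edges rounded 1.5 mm, lying flat on the table. Origin: centre of its underside. z up. Same as block_b; it is symmetric, so it may be turned by half a turn.
- block_b: Second block, the same as block_a.
- magazine: Fixed open metal cage on a grey 130 x 100 x 8 mm base plate; its levelling feet set it 0 to 12 mm above the table. Origin: centre of the plate's underside; z up, x along the well's long side. Heights below are above it. Walls: at each x end one 6 mm thick, 58 mm wide, and on the y sides four corner strips 5 mm thick, 14 mm long; the middle 48 mm of each y side is open, so fingers fit there.
- mouth (a point): Centre of the well's open top, height 120 mm. The well is 72 x 38 mm inside: 1 mm play all round for a block. Lead-in: above 110 mm the x end walls flare out 30 degrees, to 84 mm apart at the top; the corner strips on the y sides end square at 118 mm. A block let in comes to rest on the ramps of the lips, its underside at 92 to 99 mm, and stands there safely when let go.
- lips (a point): Centre of the well at the flat undersides of the two dark steel lips, height 88 mm. One on each x end wall, 24 mm wide, reaching 5 mm into the well, steep ramp above; each yields along x against a spring (2 to 4 N). Pushing a block through takes 8 to 18 N. Its top must go just below 88 mm for the lips to snap over it. A firm end stop under the lower block, whose height is adjustable and not measured, lets the upper block go 2 to 14 mm past the lips.
- follower (a joint): Downward travel in m of the black sprung plate under the lips, which pushes up with 2 N at the top plus 50 N per m: 0 when the magazine is empty (its top at 87.5 mm), about 0.0215 with one block held under the lips, about 0.0435 with two, 0.0455 to 0.0575 with the lower block on the end stop. A single block has over 20 mm of sprung travel past the lips.
- dye_bottle: Bystander: upright squeeze bottle with a thin nozzle, 54 mm diameter, 155 mm tall. Origin: centre of its underside.
- powder_jar: Bystander: lidded jar, 66 mm diameter, 85 mm tall. Origin: centre of its underside.
- g_clamp: Bystander: dark steel G-clamp lying flat, 118 mm long, 62 mm wide, 14 mm high. Origin: underside, middle of its 100 mm spine.
Not all that is in view belongs to the job. What is shaped like the block_a but purple is not meant.

How it is judged:
By the outcome, as a careful person would: the job done as asked, in the order asked, and still so for the second after the job is handed in, with the robot touching nothing.
It also fails if it takes over 72 s, if anything falls off the work surface, if the arm or the gripper's body presses on something with over 40 N, if the wrist force passes 120 N, or if a joint passes its speed limit or range.

## Robot

A 6-joint arm with a two-finger parallel gripper is mounted at the origin on the work surface. World frame = base frame: x ahead of the robot, y to its left, z up, the work surface at z = 0. Lengths are in m, angles in degrees, forces in N, time in s.
With the tool pointing down it reaches from about 0.35 to 0.875 m from the base axis. Payload 4.2 kg.
Tool frame: the origin (TCP) lies at the very end of the fingers, on their centre line; the grasp point (between the pads) lies 19 mm behind it (grip_depth is the distance from the TCP to the grasp point, in m); z points along the fingers, y is the line along which they close (so a half turn about z gives the same grasp; the last joint's range is limited). The gripper opens to 85 mm and grips with 20 to 120 N. Pads are 22 mm wide; open, the fingers measure 114 mm over their backs; the gripper's body (76 mm by 85 mm) begins 54 mm behind the grasp point. The pads swing forward as they close: fully open they stand 13 mm farther back than shut.
Start: joints at [79.446, 22.042, 0.453, 0, -68.411, -14.817], TCP at [0.268, 0.565, 0.231] pointing down, gripper open.
Joint ranges: [-179.83, 179.83], [-69.29, 118.12], [-61.27, 80.66], [-181.25, 117.63], [-171.15, -9.14], [-177.46, 177.46]. Speed limits (degrees/s): [159.86, 159.86, 180, 180, 180, 180].

## Interface

Orientations are given as [roll, pitch, yaw] about the fixed x, y, z axes, in that order (R = Rz(yaw) Ry(pitch) Rx(roll)).
In Python, from bench import move_ptp, line_to, set_joints, release, close_gripper, dwell, solve_ik, grab_frame, PlanningError, job_done, read_time, read_joint_pos, read_qvel, read_effort, read_tcp_pos, read_eef_rot, read_contact_force, read_torque, read_width, read_grip_force, grip_depth gives the robot as it stands. The module is installed in compiled form; this text tells all that it offers. Calls block until the motion is done:
- move_ptp(position, orientation): joint-space move of the TCP to a pose.
- line_to(position, rotation=None, speed=0.15): straight line of the TCP; rotation=None keeps the orientation; speed is the mean speed in m/s.
- set_joints(angles): joint-space move.
- release() and close_gripper(grasp_force=None): open the fingers fully, or close them until they stop; grasp_force is the grip in N (None keeps the last).
- dwell(seconds).
- solve_ik(position, orientation): joint angles nearest the present ones, or None.
- grab_frame(name): name is "scene" or "top"; returns a dict with "image" (400x640x3 uint8, red, green, blue), "mtx" (3x3 intrinsics, pixels), "world_to_cam" (4x4, takes a point from world to camera coordinates). Camera axes: x right, y down, z forward; pixel columns grow to the right and rows downward; lengths in m; the calibration is good to about 2 mm. A picture is of the moment at which its call begins. There is no depth.
A pose or a line that the arm cannot do raises PlanningError and nothing moves.
- job_done(): hands the job in; it is judged then, once.
Readings, each from a call of its own:
- read_time(): time.
- read_joint_pos(): joint angles.
- read_qvel(): joint speeds.
- read_effort(): joint torques, N m.
- read_tcp_pos(): TCP position.
- read_eef_rot(): TCP orientation.
- read_contact_force(): force on the tool from outside, world axes, zero at the start.
- read_torque(): the same for the moment, N m.
- read_width(): finger opening in m.
- read_grip_force(): force on a finger pad.
Only numpy, scipy, OpenCV 4.12 (cv2) and the standard library are available. Lean on these libraries where they do the work, as an engineer would, in place of code of your own. Each camera call takes 0.05 s, during which the arm holds its last target. There are 200 camera calls.

## Working session

There is one attempt and no reset: what is moved stays moved. The work goes in short steps, each a Python script; the robot and the scene stay as the last script left them, time stands still between calls to the robot, and variables do not carry over. Pictures are saved under pics/ and viewed, at most 10 in all, crops included, and the job is handed in when it is done.

```bash
mkdir -p pics
python3 - <<'E'
from bench import *
import cv2,numpy as np
for n in("scene","top"):
    f=grab_frame(n);cv2.imwrite(f"pics/{n}0.png",f["image"][:,:,::-1]);np.savez(f"{n}0.npz",**f)
    print(n,f["mtx"].tolist(),np.round(f["world_to_cam"],4).tolist())
print(read_time(),read_tcp_pos(),read_eef_rot(),read_width(),grip_depth if not callable(grip_depth) else grip_depth())
E
```

```text
scene [[462.9012163331589, 0.0, 321.64517056519605], [0.0, 462.9012163331589, 200.24605071778086], [0.0, 0.0, 1.0]] [[0.3115, 0.9502, -0.0081, -0.2666], [0.7298, -0.2447, -0.6383, -0.3088], [-0.6085, 0.1929, -0.7697, 1.6535], [0.0, 0.0, 0.0, 1.0]]
top [[465.4080485923577, 0.0, 322.6546773615277], [0.0, 465.4080485923577, 194.5272029254668], [0.0, 0.0, 1.0]] [[-0.009, -0.9999, -0.0123, 0.1013], [-0.9866, 0.0109, -0.1628, 0.5798], [0.1629, 0.0107, -0.9866, 1.2386], [0.0, 0.0, 0.0, 1.0]]
0.1 [0.26754941 0.56427235 0.23032551] [ 1.79886788e+02 -7.58424995e-03 -2.53770466e+01] 0.0855816011386574 0.0187
```

View pics/scene0.png

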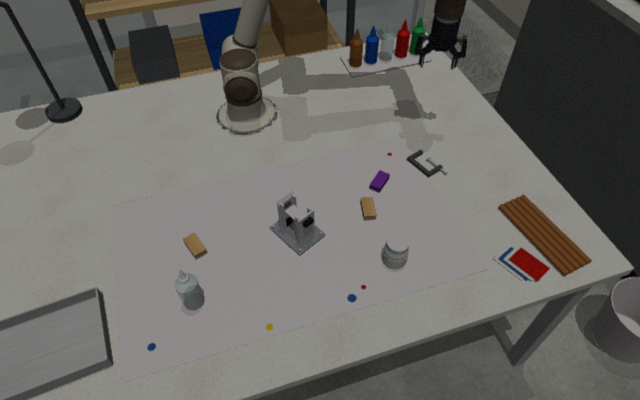

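View pics/top0.png

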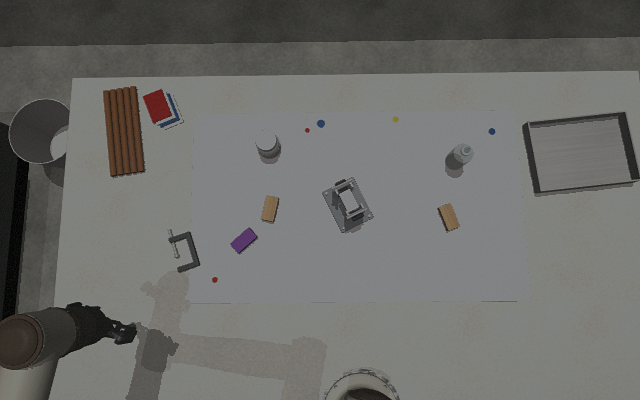

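Top view: tan blocks at (270,208) and (448,217) match plain light wood. The third block at (244,240) is purple, so it is the decoy. The magazine is at (348,204), the jar at (267,145), the bottle at (460,155) and the clamp at (185,250). I'll enlarge the top and scene views and mask the blocks.

```bash
cat > h.py <<'E'
import numpy as np,cv2
def ray(f,uv,z):
    K,T=f["mtx"],f["world_to_cam"];R,t=T[:3,:3],T[:3,3]
    d=R.T@np.linalg.solve(K,[uv[0],uv[1],1]);c=-R.T@t
    return c+d*(z-c[2])/d[2]
def proj(f,P):
    p=f["world_to_cam"][:3,:3]@np.asarray(P)+f["world_to_cam"][:3,3];q=f["mtx"]@p;return q[:2]/q[2]
def tri(fs,uvs):
    A=[];b=[]
    for f,uv in zip(fs,uvs):
        T=f["world_to_cam"];n=np.linalg.solve(f["mtx"],[*uv,1])
        for i in(0,1):A.append(T[i,:3]-n[i]*T[2,:3]);b.append(n[i]*T[2,3]-T[i,3])
    x=np.linalg.lstsq(np.array(A),np.array(b),rcond=None)[0]
    return x
def blocks(f,z=.022):
    hsv=cv2.cvtColor(f["image"],cv2.COLOR_RGB2HSV)
    m=cv2.inRange(hsv,(8,70,60),(25,255,255))
    out=[]
    for c in cv2.findContours(m,cv2.RETR_EXTERNAL,cv2.CHAIN_APPROX_NONE)[0]:
        if 120<cv2.contourArea(c)<900:
            P=np.array([ray(f,p[0],z)[:2] for p in c],np.float32)
            (x,y),s,a=cv2.minAreaRect(P*1000)
            if s[0]<s[1]: a+=90
            M=cv2.moments(c);out.append((np.round([x,y,*s,a],1).tolist(),round(M['m10']/M['m00']),round(M['m01']/M['m00'])))
    return out
E
python3 - <<'E'
from h import *
F={n:dict(np.load(n+"0.npz")) for n in("scene","top")}
for n in F:
    print(n,np.round(-F[n]["world_to_cam"][:3,:3].T@F[n]["world_to_cam"][:3,3],3))
    for b in blocks(F[n]):print(b)
t=F["top"]["image"][:,:,::-1];s=F["scene"]["image"][:,:,::-1]
a=cv2.resize(t[170:240,310:385],None,fx=8,fy=8,interpolation=cv2.INTER_CUBIC)
cv2.imwrite("pics/c1.png",a)
cv2.imwrite("pics/c2.png",cv2.resize(s[185:257,260:335],None,fx=8,fy=8,interpolation=cv2.INTER_CUBIC))
c=cv2.resize(t[185:260,220:470],None,fx=3,fy=3,interpolation=cv2.INTER_CUBIC);cv2.imwrite("pics/c3.png",c)
E
```

```text
scene [ 1.315 -0.141  1.073]
([525.0, -256.9, 80.9, 36.0, 19.4], 195, 245)
([553.4, 241.0, 36.3, 81.0, 166.6], 368, 208)
([-268.9, 517.3, 49.3, 214.9, 158.7], 357, 44)
top [0.371 0.082 1.318]
([519.8, -255.4, 68.3, 34.9, 19.6], 449, 216)
([548.4, 245.0, 35.9, 69.3, 167.9], 270, 208)
([776.9, 714.7, 258.5, 16.2, 8.7], 109, 133)
```

View pics/c1.png

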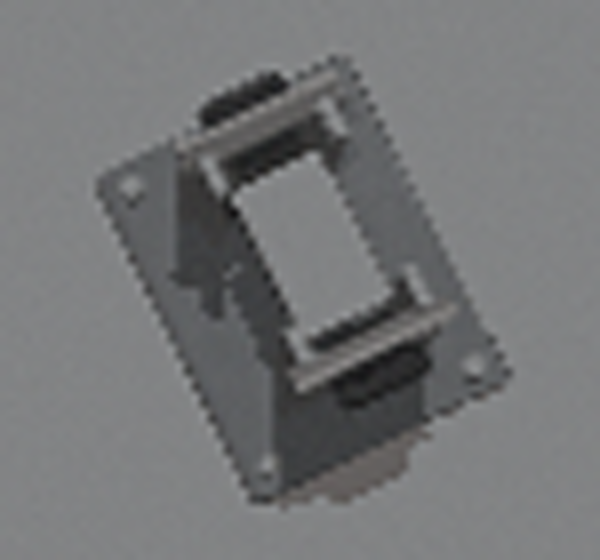

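View pics/c2.png

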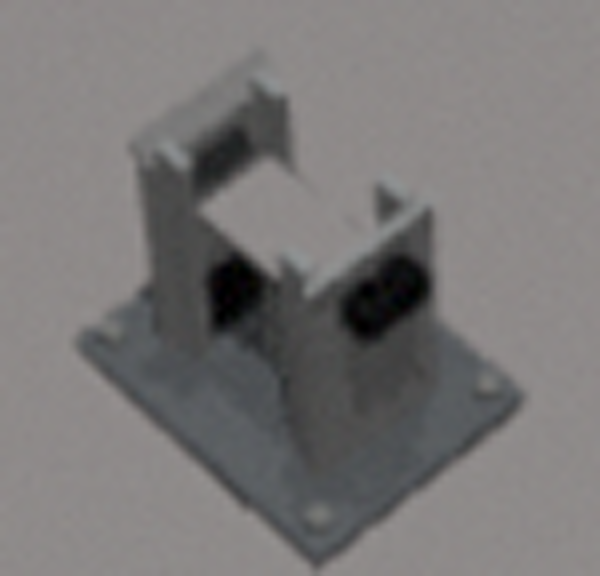

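View pics/c3.png

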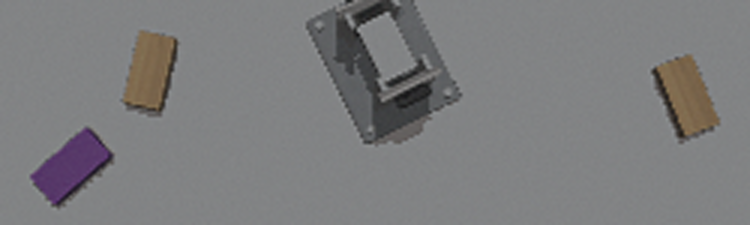

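Top crop: the plate corners are clear, and the rim edges run (180,145)-(340,75) and (297,385)-(455,310). The scene crop shows three plate corners and both rims. Crop c3 confirms the two tan blocks, with the purple one being the decoy. Next I'll triangulate the magazine.

Run:
```python
from h import *
F=[dict(np.load(n+"0.npz")) for n in("top","scene")]
o=[np.array([310,170]),np.array([260,185])]
u=lambda p,i:(np.array(p)+.5)/8-.5+o[i]
prs=[((510,375),(80,340)),((103,190),(522,400)),((345,58),(315,565)),((180,145),(430,207)),((340,75),(310,295)),((297,385),(262,55)),((455,310),(135,150))]
for a,b in prs: 
    print(np.round(tri(F,[u(a,0),u(b,1)])*1000,1))
for z in(.008,.014,.02):
  P=np.array([ray(F[0],u(p,0),z)[:2] for p in((103,190),(345,58),(510,375),(258,500))])*1000
  e=P[2]-P[1];e2=P[3]-P[0];print(z,P.mean(0).round(1),[np.linalg.norm(P[i]-P[i-1]).round(1) for i in range(4)],np.degrees(np.arctan2(e[1],e[0])),np.degrees(np.arctan2(e2[1],e2[0])))
for z in(.12,.126,.132):
  P=np.array([ray(F[0],u(p,0),z)[:2] for p in((180,145),(340,75),(455,310),(297,385))])*1000
  print(z,P.mean(0).round(1),[np.linalg.norm(P[i]-P[i-1]).round(1) for i in range(4)])
  P=np.array([ray(F[1],u(p,1),z)[:2] for p in((430,207),(310,295),(262,55),(135,150))])*1000
  print(' scene',P.mean(0).round(1))
# purple & bystanders
for p in((267,145),(460,155),(244,240)):print(p,ray(F[0],p,.0)[:2].round(3))
```

```text
[522.6 -46.4  12. ]
[591.6  96.4   3.7]
[637.7   8.    8. ]
[586.6  68.2 119. ]
[609.5  17.9 120.6]
[507.2  32.4 121.3]
[531.6 -19.1 118.5]
0.008 [558.   25.6] [np.float64(123.4), np.float64(99.1), np.float64(127.8), np.float64(99.6)] -154.0059545538957 -154.28669764931144
0.014 [557.1  25.8] [np.float64(122.8), np.float64(98.6), np.float64(127.2), np.float64(99.1)] -154.00595455389563 -154.28669764931144
0.02 [556.3  26.1] [np.float64(122.2), np.float64(98.1), np.float64(126.6), np.float64(98.7)] -154.00595455389563 -154.28669764931144
0.12 [558.8  25.5] [np.float64(87.4), np.float64(57.4), np.float64(85.8), np.float64(56.9)]
 scene [558.7  24.2]
0.126 [557.9  25.8] [np.float64(86.9), np.float64(57.1), np.float64(85.4), np.float64(56.6)]
 scene [563.4  23.2]
0.132 [557.   26.1] [np.float64(86.5), np.float64(56.8), np.float64(85.0), np.float64(56.3)]
 scene [568.2  22.1]
(267, 145) [0.737 0.258]
(460, 155) [ 0.701 -0.303]
(244, 240) [0.461 0.32 ]
```

```bash
cat > mag.py <<'E'
from h import *
def edge(g,a,b,n=60,w=3.):
    a,b=np.float64(a),np.float64(b);d=(b-a)/np.linalg.norm(b-a);nn=np.array([-d[1],d[0]]);s=np.linspace(-w,w,61);P=[]
    for t in np.linspace(.08,.92,n):
        p=a+(b-a)*t;q=(p+s[:,None]*nn).astype(np.float32)
        v=cv2.GaussianBlur(cv2.remap(g,q[None,:,0],q[None,:,1],cv2.INTER_CUBIC),(13,1),3).ravel()
        k=np.abs(np.gradient(v))[4:-4];k=np.where(k>.5*k.max(),k,0);P.append(p+nn*(k*s[4:-4]).sum()/k.sum())
    P=np.float32(P);L=cv2.fitLine(P,cv2.DIST_HUBER,0,.01,.01).ravel()
    return L[2:],L[:2]
E
python3 - <<'E'
from mag import *
F=[dict(np.load(n+"0.npz")) for n in("top","scene")]
g=[cv2.cvtColor(f["image"],cv2.COLOR_RGB2GRAY).astype(np.float32) for f in F]
o=[np.array([310,170]),np.array([260,185])]
u=lambda p,i:(np.array(p)+.5)/8-.5+o[i]
def show(i,a,b,z,nm):
    p,d=edge(g[i],u(a,i),u(b,i));A,B=ray(F[i],p-d*5,z),ray(F[i],p+d*5,z)
    th=np.arctan2(*(B-A)[[1,0]])%np.pi;n=np.array([-np.sin(th),np.cos(th)])
    print(nm,"ang",np.degrees(th).round(2),"off from (558.5,25.3):",((n@(A[:2]*1000-[558.5,25.3]))).round(2))
show(0,(103,190),(258,500),.010,"top plate +y");show(0,(345,58),(510,375),.010,"top plate -y")
show(0,(103,190),(175,150),.010,"top plate +x");show(0,(430,415),(510,375),.010,"top plate -x")
show(1,(80,340),(315,565),.010,"sc plate -y");show(1,(315,565),(522,400),.010,"sc plate +x")
show(0,(180,145),(340,75),.122,"rim+x");show(0,(297,385),(455,310),.122,"rim-x")
show(1,(310,295),(430,207),.122,"sc rim+x")
import bench
for p,y in(((.5484,.245),-12.1),((.5198,-.2554),19.6),((.5585,.0253),25.6)):
  for z in(.003,.25):print(np.round(bench.solve_ik([*p,z],[180,0,y]),1))
E
```

```text
top plate +y ang 25.64 off from (558.5,25.3): 52.93
top plate -y ang 24.83 off from (558.5,25.3): -49.09
top plate +x ang 128.57 off from (558.5,25.3): -70.12
top plate -x ang 116.54 off from (558.5,25.3): 66.13
sc plate -y ang 25.66 off from (558.5,25.3): -52.97
sc plate +x ang 115.53 off from (558.5,25.3): -66.49
rim+x ang 114.88 off from (558.5,25.3): -45.08
rim-x ang 115.78 off from (558.5,25.3): 42.97
sc rim+x ang 117.52 off from (558.5,25.3): -45.91
[ 39.5  33.9 -17.4   0.  -38.8  38.4]
[ 39.5  19.   -1.4   0.  -69.6  38.4]
[-10.2  32.4 -20.6   0.  -37.  119.8]
[-10.2  16.9  -4.5   0.  -68.7 119.8]
[ 19.2  31.1 -23.5   0.  -35.4  96.4]
[ 19.2  14.9  -7.3   0.  -67.9  96.4]
```

Run:
```python
from bench import *
import numpy as np,cv2
P=[.5484,.245];o=[180,0,-12.1]
move_ptp([*P,.12],o);print(read_time())
line_to([*P,.003],speed=.2);print(read_time(),read_tcp_pos(),read_contact_force())
close_gripper(100);print(read_time(),read_width(),read_grip_force(),read_tcp_pos(),read_contact_force())
line_to([*P,.2],speed=.25);print(read_time(),read_width(),read_contact_force())
move_ptp([.5585,.0253,.175],[180,0,25.3]);print(read_time(),read_tcp_pos(),read_contact_force())
f=grab_frame("scene");np.savez("scene1.npz",**f);cv2.imwrite("pics/s1.png",cv2.resize(f["image"][150:260,250:350,::-1],None,fx=5,fy=5,interpolation=cv2.INTER_CUBIC))
f=grab_frame("top");np.savez("top1.npz",**f)
```

```text
1.7167
2.45 [0.54907695 0.24598265 0.00388748] [ 0.15334352 -0.17570104  0.53375798]
2.975 0.033817954341478156 101.82305932044983 [0.54914914 0.24550555 0.00437102] [-1.08064158 -0.10694579  6.17549089]
3.9167 0.0335887689580831 [-0.0100272  -0.15238182 -1.08711753]
4.8667 [0.55838163 0.02552848 0.17409902] [ 0.32295091 -0.04867472 -0.81484609]
```

View pics/s1.png

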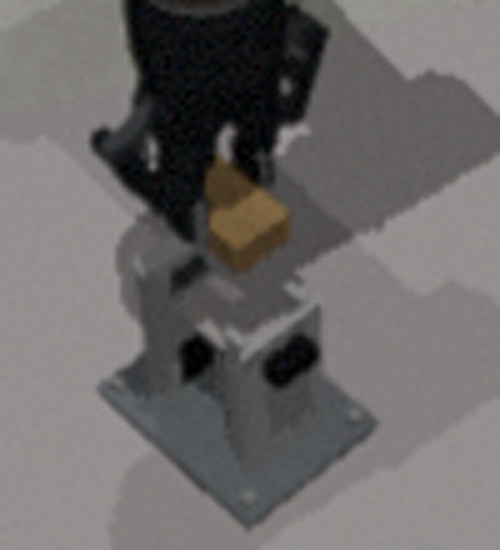

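Scene crop: the block is held level over the mouth, with its near lower corners at about (298,204) and (308,197) in the full image, and it lines up with the well. Next I lower it by feel.

```bash
cat > feel.py <<'E'
from bench import *
import numpy as np
Y=np.radians(25.3);ex=np.array([np.cos(Y),np.sin(Y)]);ey=np.array([-ex[1],ex[0]]);C=np.array([.5585,.0253])
def at(dx,dy,z): return [*(C+ex*dx+ey*dy),z]
def fm(F0):
    F=read_contact_force()-F0;return np.round([ex@F[:2],ey@F[:2],F[2]],1)
def down(dx,dy,z0,z1,F0,lim,step=.001,sp=.02,verb=True):
    z=z0
    while z>z1+1e-6:
        z-=step;line_to(at(dx,dy,z),speed=sp);f=fm(F0)
        if verb or f[2]>lim:
            p=read_tcp_pos();print(round(read_time(),2),"cmd %.1f act %.1f"%(z*1e3,p[2]*1e3),np.round([ex@(p[:2]-C)*1e3,ey@(p[:2]-C)*1e3],1),f,np.round(read_torque(),2))
        if f[2]>lim: return z,True
    return z,False
E
python3 - <<'E'
from feel import *
from h import *
f=dict(np.load("scene1.npz"))
for s in(-18,18):
  c=np.array([.5584,.0255])+ex*.035+ey*s/1000;print("expect px",proj(f,[*c,.1698]).round(1))
line_to(at(0,0,.140),speed=.1);dwell(.2);F0=read_contact_force();np.save("F0.npy",F0);print(F0)
down(0,0,.140,.100,F0,5)
E
```

```text
expect px [298.2 205.5]
expect px [308.8 197.9]
[-0.39606872 -0.30229008 -0.3782771 ]
5.92 cmd 139.0 act 139.2 [ 0. -0.] [ 1.1 -0.6 -0.5] [0.03 0.01 0.  ]
6.17 cmd 138.0 act 137.9 [-0.1 -0. ] [0.2 0.5 0. ] [ 0.    0.04 -0.08]
6.42 cmd 137.0 act 136.9 [-0.1 -0. ] [0.7 0.6 0.3] [ 0.01  0.05 -0.04]
6.67 cmd 136.0 act 135.9 [-0.1 -0. ] [ 1.  -0.3  0.7] [-0.06 -0.01 -0.04]
6.92 cmd 135.0 act 134.9 [-0.  0.] [0.6 0.1 0.5] [0.03 0.07 0.  ]
7.17 cmd 134.0 act 133.9 [-0.1  0. ] [ 0.8  0.6 -0.6] [-0.01 -0.01 -0.  ]
7.42 cmd 133.0 act 132.9 [-0.1  0. ] [ 1.  -0.2 -0.1] [ 0.   -0.    0.03]
7.67 cmd 132.0 act 131.9 [-0.1 -0. ] [ 0.6  0.7 -0.3] [-0.01 -0.02 -0.  ]
7.92 cmd 131.0 act 130.9 [-0.1 -0. ] [1.2 0.3 0.1] [-0.03 -0.03  0.01]
8.17 cmd 130.0 act 129.9 [-0.1  0. ] [ 0.9  0.1 -0.3] [-0.05  0.02  0.04]
8.42 cmd 129.0 act 128.9 [-0.  0.] [ 0.8 -0.   0.2] [-0.02 -0.02 -0.  ]
8.67 cmd 128.0 act 127.9 [-0.1  0. ] [ 1.2  0.2 -0.3] [ 0.01 -0.01  0.02]
8.92 cmd 127.0 act 126.9 [-0.1  0. ] [ 0.3 -0.1 -0.7] [0.04 0.05 0.01]
9.17 cmd 126.0 act 125.9 [-0.  0.] [ 0.9  0.7 -0.2] [-0.01  0.01 -0.02]
9.42 cm
[... 938 characters left out ...]
.5 1.6] [1.42 0.63 0.17]
12.92 cmd 111.0 act 111.1 [0.1 0.1] [0.7 5.6 2.1] [1.4  0.64 0.19]
13.17 cmd 110.0 act 110.1 [0.1 0.1] [0.2 4.5 2.4] [1.37 0.61 0.23]
13.42 cmd 109.0 act 109.1 [0.1 0.1] [0.  5.9 1.6] [1.43 0.59 0.22]
13.67 cmd 108.0 act 108.1 [0.2 0.1] [1.  5.2 1.1] [1.4  0.63 0.18]
13.92 cmd 107.0 act 107.1 [0.2 0.1] [1.2 5.6 2.4] [1.42 0.62 0.14]
14.17 cmd 106.0 act 106.1 [0.2 0.1] [0.6 5.8 1.3] [1.38 0.6  0.12]
14.42 cmd 105.0 act 105.1 [0.2 0.1] [0.6 6.2 2.4] [1.4  0.61 0.14]
14.67 cmd 104.0 act 104.5 [0.3 0.1] [-0.4  5.6  3.8] [1.4  0.7  0.17]
14.92 cmd 103.0 act 103.8 [0.4 0.1] [0.6 7.1 4.4] [1.51 0.94 0.23]
15.17 cmd 102.0 act 103.0 [0.5 0.1] [-0.4  6.8  7.3] [1.56 0.99 0.24]
```

The block is in the mouth, its underside stopped at about 99–100 mm. A +y side force shows it rubbing on the −y wall, so I'll centre it and push through.

Run:
```python
from feel import *
F0=np.load("F0.npy");dy=0
for k in range(5):
    f=fm(F0)
    if f[1]<1.5: break
    dy+=.0005;line_to(at(0,dy,.103),speed=.02);dwell(.1);print(dy,fm(F0),np.round(read_torque(),2))
print("push",dy)
print(down(0,dy,.103,.064,F0,27,step=.0015,sp=.03))
```

```text
0.0005 [0.9 3.3 4.5] [0.8  0.47 0.13]
0.001 [ 0.2 -1.5  4.3] [-0.29 -0.18  0.02]
push 0.001
16.12 cmd 101.5 act 101.4 [-0.   0.8] [ 1.3 -1.5  3.1] [-0.47 -0.23  0.02]
16.37 cmd 100.0 act 99.9 [-0.   0.9] [ 1.1 -1.3  2.7] [-0.39 -0.27  0.  ]
16.62 cmd 98.5 act 98.5 [-0.  1.] [ 1.6 -0.6  4.1] [-0.26 -0.15  0.  ]
16.87 cmd 97.0 act 97.1 [0.1 1. ] [ 0.5 -0.6  4.7] [-0.15 -0.14  0.02]
17.12 cmd 95.5 act 94.9 [-0.5  1.3] [1.5 0.9 2.4] [ 0.01 -0.18  0.07]
17.37 cmd 94.0 act 93.4 [-0.2  1.2] [ 1.3 -0.  -0.5] [ 0.16 -0.34  0.03]
17.62 cmd 92.5 act 92.2 [-0.1  1.1] [0.9 0.7 1.1] [ 0.22 -0.14  0.05]
17.87 cmd 91.0 act 91.0 [0. 1.] [1.7 1.  1.4] [ 0.18 -0.14  0.07]
18.12 cmd 89.5 act 89.5 [0.1 1. ] [ 1.5 -0.   2.9] [ 0.2  -0.12  0.08]
18.37 cmd 88.0 act 87.9 [0.1 0.9] [1.5 0.6 2.9] [ 0.12 -0.18  0.06]
18.62 cmd 86.5 act 86.4 [0.1 0.9] [ 1.2 -0.5  2.6] [ 0.14 -0.25  0.05]
18.87 cmd 85.0 act 84.9 [0.1 1. ] [ 1.2 -0.5  2.5] [ 0.06 -0.29  0.07]
19.12 cmd 83.5 act 83.4 [0.1 1. ] [ 1.5 -0.1  2.3] [-0.03 -0.31  0.05]
19.37 cmd 82.0 act 81.9 [0.1 0.9] [ 0.7 -0.7  2.2] [-0.   -0.4   0.03]
19.62 cmd 80.5 act 80.4 [0. 1.] [ 2.2 -0.7  3.1] [ 0.   -0.36  0.02]
19.87 cmd 79.0 act 78.9 [0. 1.] [ 2.4 -1.6  2.4] [-0.03 -0.42  0.05]
20.12 cmd 77.5 act 77.4 [0.1 1. ] [ 2.4 -1.3  4.1] [-0.01 -0.34  0.05]
20.37 cmd 76.0 act 75.9 [0. 1.] [1.  0.2 2.3] [-0.03 -0.34  0.03]
20.62 cmd 74.5 act 74.3 [-0.  1.] [ 2.  -0.3  3.2] [-0.05 -0.39  0.09]
20.87 cmd 73.0 act 72.1 [-0.5  1.2] [ 3.3  0.  -1.9] [ 0.06 -0.52 -0.02]
21.12 cmd 71.5 act 71.4 [-0.5  1.2] [0.7 0.2 2.3] [ 0.24  0.12 -0.02]
21.37 cmd 70.0 act 69.9 [-0.4  1.1] [-0.2  0.4  2.4] [0.21 0.23 0.05]
21.62 cmd 68.5 act 68.3 [-0.3  1. ] [0.  0.9 2.4] [0.15 0.27 0.07]
21.87 cmd 67.0 act 66.9 [-0.1  1. ] [ 0.1 -0.3  2.2] [0.04 0.23 0.03]
22.12 cmd 65.5 act 65.4 [-0.1  0.9] [0.2 0.4 3.4] [-0.02  0.21 -0.  ]
22.37 cmd 64.0 act 63.9 [0.  0.9] [-0.6  0.1  2.7] [-0.21  0.18 -0.01]
(0.06399999999999996, False)
```

The force trace shows the lips snapping over the block at TCP 73 mm, so the plate sits about 2.7 mm above the table. Let go and check.

Run:
```python
from feel import *
import cv2
line_to(at(0,.001,.070),speed=.03);release();dwell(.2);print(read_time(),read_width(),fm(np.load("F0.npy")))
line_to(at(0,.001,.20),speed=.2)
P=[.5198,-.2554];o=[180,0,19.6]
move_ptp([*P,.15],o);print(read_time())
f=grab_frame("scene");g=grab_frame("top")
a=cv2.resize(f["image"][180:260,255:335,::-1],(400,400),interpolation=cv2.INTER_CUBIC);b=cv2.resize(g["image"][165:245,305:385,::-1],(400,400),interpolation=cv2.INTER_CUBIC)
cv2.imwrite("pics/s2.png",np.hstack([a,b]))
```

```text
23.475 0.08544546136918538 [0.6 0.1 0.2]
25.3833
```

View pics/s2.png

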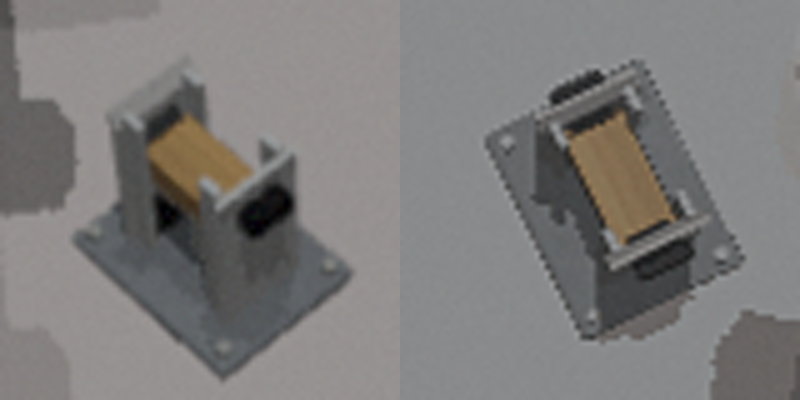

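The first block is held under both lips, its top showing at about (200,160) in the left half and (620,180) in the right. Now the second block.

Run:
```python
from feel import *
P=[.5198,-.2554]
line_to([*P,.003],speed=.2);close_gripper(100);print(read_width(),read_tcp_pos(),read_contact_force())
line_to([*P,.2],speed=.25)
move_ptp(at(0,.001,.175),[180,0,25.3]);line_to(at(0,.001,.130),speed=.1);dwell(.2)
F0=np.mean([(dwell(.03),read_contact_force())[1] for _ in range(5)],0);np.save("F0b.npy",F0);print(F0,read_time())
z,h=down(0,.001,.130,.106,F0,6,step=.002,sp=.03)
if not h: z,h=down(0,.001,z,.100,F0,9)
print(z,h,read_time())
```

```text
0.03397949149702441 [ 0.52061782 -0.25563876  0.00427122] [-0.07902338  0.65420939  6.16675557]
[ 0.38808123  0.10068038 -0.26716652] 29.9
30.15 cmd 128.0 act 127.8 [-0.1  1.1] [-1.  -0.  -0.8] [-0.04 -0.    0.03]
30.4 cmd 126.0 act 125.8 [-0.1  1. ] [-0.1  0.   0.2] [ 0.03 -0.   -0.05]
30.65 cmd 124.0 act 123.8 [-0.1  1. ] [-0.5 -0.2  1. ] [-0.02 -0.   -0.05]
30.9 cmd 122.0 act 121.8 [-0.1  1. ] [-0.2  0.   0.5] [0.02 0.04 0.01]
31.15 cmd 120.0 act 119.8 [-0.1  1. ] [-0.3 -0.3 -0.6] [-0.04 -0.06  0.03]
31.4 cmd 118.0 act 117.8 [-0.1  1. ] [-0.8 -0.7 -0.2] [0.01 0.01 0.02]
31.65 cmd 116.0 act 115.9 [0. 1.] [ 0.7 -0.3 -0.8] [ 0.04 -0.1  -0.01]
31.9 cmd 114.0 act 113.9 [0.1 1. ] [-0.9  0.5  0.6] [ 0.05 -0.14 -0.05]
32.15 cmd 112.0 act 111.9 [0.1 1. ] [0.8 0.8 0.8] [ 0.07 -0.21  0.01]
32.4 cmd 110.0 act 109.8 [0.1 1. ] [ 0.5 -0.2 -0.3] [ 0.14 -0.17  0.03]
32.65 cmd 108.0 act 107.8 [0.1 1. ] [ 0.7 -0.  -0.5] [ 0.12 -0.26  0.01]
32.9 cmd 106.0 act 106.1 [0.3 0.9] [ 0.9 -0.3  0.9] [ 0.12 -0.35 -0.02]
33.15 cmd 105.0 act 105.3 [0.6 0.9] [ 1.5 -0.2  1.7] [ 0.23 -0.59  0.02]
33.4 cmd 104.0 act 104.4 [0.6 0.9] [ 1.6 -0.2  1.7] [ 0.2  -0.66  0.05]
33.65 cmd 103.0 act 103.2 [0.2 0.9] [ 1.7 -1.2  3.6] [ 0.15 -0.57  0.04]
33.9 cmd 102.0 act 102.3 [0.1 0.9] [ 0.8 -0.7  4.7] [ 0.1  -0.42  0.03]
34.15 cmd 101.0 act 101.3 [0.1 0.9] [0.3 0.  6.1] [ 0.09 -0.42  0.04]
34.4 cmd 100.0 act 100.3 [0.1 0.9] [ 1.8 -0.2  4.8] [ 0.07 -0.31  0.1 ]
0.09999999999999998 False 34.4
```

Run:
```python
from feel import *
F0=np.load("F0b.npy")
z,h=down(0,.001,.100,.077,F0,24,step=.0015,sp=.02,verb=False);print(z,h,fm(F0),read_time())
if not h: z,h=down(0,.001,z,.0705,F0,22,step=.0005,sp=.01)
if not h: z,h=down(0,.001,z,.056,F0,11,step=.0005,sp=.01)
print(z,h,read_time())
```

```text
0.07599999999999998 False [ 2.3 -1.   2.8] 38.4
38.65 cmd 75.5 act 75.6 [0.1 1. ] [ 0.8 -1.8  5.6] [ 0.   -0.77  0.  ]
38.9 cmd 75.0 act 75.1 [0. 1.] [ 1.6 -0.7  5.9] [-0.03 -0.74  0.05]
39.15 cmd 74.5 act 74.6 [0.1 1. ] [ 1.6 -1.   4.8] [-0.03 -0.77 -0.  ]
39.4 cmd 74.0 act 74.1 [0.1 1. ] [ 1.4 -1.   5.1] [ 0.01 -0.79  0.06]
39.65 cmd 73.5 act 73.3 [0.1 1. ] [ 2.1 -1.5  3.4] [-0.08 -1.07  0.04]
39.9 cmd 73.0 act 72.5 [0.1 1. ] [ 4.1 -1.9 -0.7] [-0.09 -1.52  0.04]
40.15 cmd 72.5 act 72.1 [0.1 1. ] [ 4.1 -1.8 -1.2] [-0.09 -1.62  0.05]
40.4 cmd 72.0 act 72.0 [0. 1.] [ 4.4 -1.7  1.1] [ 0.04 -1.26  0.09]
40.65 cmd 71.5 act 71.8 [0.1 1. ] [ 2.1 -1.5  3.8] [ 0.01 -1.03  0.01]
40.9 cmd 71.0 act 71.2 [0.1 1. ] [ 2.9 -0.8  5.2] [ 0.13 -0.97  0.04]
41.15 cmd 70.5 act 70.5 [0.1 1. ] [ 2.4 -1.2  5.2] [ 0.12 -0.89  0.  ]
41.4 cmd 70.0 act 69.9 [0.1 1. ] [ 2.8 -0.7  4.2] [ 0.11 -0.95  0.02]
41.65 cmd 69.5 act 69.4 [0. 1.] [ 3.1 -0.3  3.5] [ 0.13 -0.99  0.09]
41.9 cmd 69.0 act 69.0 [0. 1.] [ 3.2 -1.1  4. ] [ 0.09 -1.05  0.01]
42.15 cmd 68.5 act 68.5 [0. 1.] [ 3.1 -1.2  4.2] [ 0.18 -1.04  0.04]
42.4 cmd 68.0 act 68.0 [0.1 1. ] [ 2.6 -1.1  4.1] [ 0.18 -1.01  0.02]
42.65 cmd 67.5 act 67.5 [0. 1.] [ 2.8 -0.1  4.3] [ 0.18 -1.08  0.03]
42.9 cmd 67.0 act 67.0 [0.1 1. ] [ 2.7 -1.5  4.3] [ 0.16 -1.03  0.02]
43.15 cmd 66.5 act 66.5 [0.1 1. ] [ 2.6 -0.5  5.4] [ 0.17 -1.05  0.06]
43.4 cmd 66.0 act 66.0 [0. 1.] [ 3.7 -1.3  3.7] [ 0.21 -1.08  0.05]
43.65 cmd 65.5 act 65.5 [0.1 1. ] [ 2.8 -1.5  5.2] [ 0.2  -1.08  0.04]
43.9 cmd 65.0 act 65.0 [0. 1.] [ 3.6 -0.6  4.8] [ 0.19 -1.13  0.05]
44.15 cmd 64.5 act 64.6 [0. 1.] [ 3.  -0.3  6.4] [ 0.31 -1.01  0.09]
44.4 cmd 64.0 act 64.6 [0. 1.] [ 2.3 -0.1  7.8] [ 0.35 -0.63  0.05]
44.65 cmd 63.5 act 64.6 [0. 1.] [ 1.6  1.5 11.3] [ 0.41 -0.44 -0.01]
0.06349999999999997 True 44.65
```

The firm stop is at TCP 64.6 mm, about 8 mm past the lips. Bed the stack at 20 N, let go and check.

Run:
```python
from feel import *
import cv2
F0=np.load("F0b.npy");z=.0635;t=None;log=[]
avg=lambda:np.mean([(dwell(.03),fm(F0))[1][2] for _ in range(4)])
f=avg();t0=None
while read_time()<56:
    log.append((round(read_time(),2),round(z*1e3,2),round(f,1),round(read_tcp_pos()[2]*1e3,1)))
    if f>=19 and t0 is None: t0=read_time()
    if t0 and read_time()-t0>1.4: break
    d=np.clip((20.5-f)/7*.8,-.5,.5)/1e3
    if abs(20.5-f)>1: z-=d; line_to(at(0,.001,z),speed=.01)
    f=avg()
print(log)
line_to(at(0,.001,.0715),speed=.03);print(fm(F0));release();dwell(.2)
line_to(at(0,.001,.22),speed=.2);move_ptp([.45,-.2,.3],[180,0,25]);print(read_time(),read_tcp_pos())
f=grab_frame("scene");g=grab_frame("top")
a=cv2.resize(f["image"][180:260,255:335,::-1],(400,400),interpolation=cv2.INTER_CUBIC);b=cv2.resize(g["image"][165:245,305:385,::-1],(400,400),interpolation=cv2.INTER_CUBIC)
cv2.imwrite("pics/s3.png",np.hstack([a,b]))
```

```text
[(44.78, 63.5, np.float64(10.4), np.float64(64.6)), (45.17, np.float64(63.0), np.float64(13.4), np.float64(64.5)), (45.55, np.float64(62.5), np.float64(16.4), np.float64(64.5)), (45.93, np.float64(62.03), np.float64(18.9), np.float64(64.5)), (46.32, np.float64(61.84), np.float64(19.6), np.float64(64.5)), (46.45, np.float64(61.84), np.float64(19.8), np.float64(64.5)), (46.58, np.float64(61.84), np.float64(19.4), np.float64(64.5)), (46.97, np.float64(61.71), np.float64(20.5), np.float64(64.5)), (47.1, np.float64(61.71), np.float64(20.4), np.float64(64.5)), (47.23, np.float64(61.71), np.float64(20.6), np.float64(64.5)), (47.37, np.float64(61.71), np.float64(20.9), np.float64(64.5)), (47.5, np.float64(61.71), np.float64(20.4), np.float64(64.5)), (47.63, np.float64(61.71), np.float64(20.4), np.float64(64.5)), (47.77, np.float64(61.71), np.float64(20.9), np.float64(64.5))]
[ 3.5 -0.7  4.5]
50.9167 [ 0.45021117 -0.19945829  0.29908777]
```

View pics/s3.png

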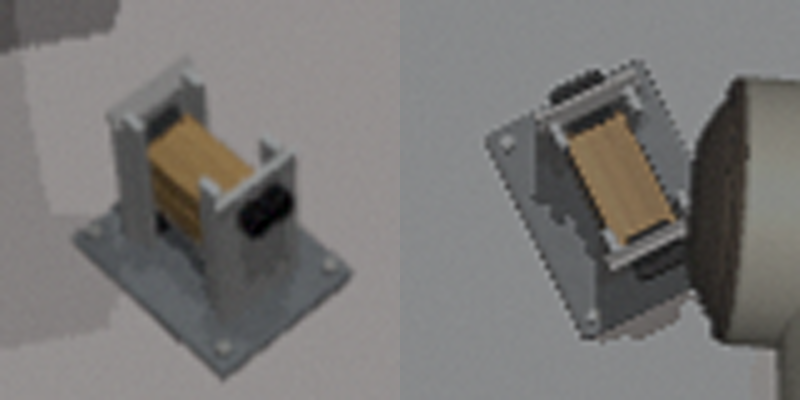

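Both blocks are stacked under the lips: the upper one's top is at about (200,160) in the left half, at the same height as the first block earlier, and the seam between them is at (170,190). The robot is clear, so I'm handing in.

```bash
python3 -c "
from bench import *
print(job_done(),read_time())"
```

```text
the job is handed in; nothing more can be done
the job is handed in; nothing more can be done
```

Both blocks are loaded and held under the lips. I bedded the stack on its end stop at about 20 N for about 1.5 s before letting go; no force reading went above 21 N, the arm went nowhere near the dye bottle, jar or clamp, and I handed the job in at about 51 s.

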